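Start up the spray bench

TASK

Start up the spray bench in this order: press the exhaust fan's round domed start button fully down and let it come back up, then push down the raised end of the lamp box's rocker until it has tipped fully over, then push the air valve's plunger (the flat disc on a stem) down until it is fully home. Do it all by pressing with the fingertips: pick nothing up, leave the fan box's small square stop key alone, and do not shift the boxes or the things standing around them.

Things in the scene. Friction and masses are not known exactly. Their poses are not given: they have to be found in the camera images.
- fan_box: exhaust fan starter: grey box on a thin foot plate, 100 (x) x 140 (y) x 60 tall, loose on the bench, 1.6 kg. It carries the round start button and the square stop key on its top. Origin: centre of the underside, z up.
- start_top (a point): Top centre of the start button: a black round mushroom button with a low dome, 40 mm across, standing 22 mm above the box (82 mm above the bench); 28 mm to the +y side of the box's centre. Moves with the button.
- fan_start (a joint): Start button: 0 = up, 0.006 m = fully down. A spring brings it back up; 1.5 N begins to move it and 5 N holds it fully down.
- stop_top (a point): Top centre of the small black square stop key, 18 x 18 mm, standing 10 mm above the box; 38 mm to the -y side of the box's centre. To be left alone.
- fan_stop (a joint): Stop key: 0 = up, 0.005 m = fully down; sprung, 4 N fully down. Must stay up.
- lamp_box: lamp switch: grey box on a thin foot plate, 120 (x) x 90 (y) x 60 tall, loose on the bench, 1.6 kg, with one long paddle rocker on its top. Origin: centre of the underside, z up.
- rocker_raised_end (a point): On the upper face of the black paddle rocker (72 x 34 x 8 mm, long along the box's x, pivot across its middle 72 mm above the bench), 28 mm from the pivot toward the end that stands raised at the start (the box's -x end), 8 mm in from the edge of that end. It starts about 83 mm above the bench and ends about 69 mm above it; moves with the rocker.
- lamp_rocker (a joint): Rocker: about 0 = this end raised (off, 0.25 rad from level), 0.5 rad = this end fully down (on). No spring: it stays where it is left; about 2.5 N at the end moves it (0.07 N m).
- air_box: air valve: grey box on a thin foot plate, 100 x 100 x 55 tall, loose on the bench, 1.6 kg, with a plunger on its top and a round gauge on its -x side. Origin: centre of the underside, z up.
- plunger_top (a point): Top centre of the air plunger: a flat black disc 32 mm across and 8 mm thick on a 12 mm steel stem, at the centre of the box; disc top 42 mm above the box (97 mm above the bench) when fully out. Moves with the plunger.
- air_plunger (a joint): Plunger: 0 = fully out, 0.015 m = fully home. No spring: it stays where it is left; about 3.5 N moves it.
- paint_tin: Bystander, to be left where it is: closed paint tin, 72 across, 85 tall (mm). Origin: centre of the underside.
- mix_cup: Bystander, to be left where it is: open white mixing cup, 68 across, 75 tall (mm). Origin: centre of the underside.
- tape_roll: Bystander, to be left where it is: roll of masking tape lying flat, 72 across, 24 tall (mm). Origin: centre of the underside.
- gun_cup: Bystander, to be left where it is: closed white gravity cup for a spray gun, 70 across, 84 tall (mm). Origin: centre of the underside.
- thinner_bottle: Bystander, to be left where it is: white plastic bottle, 60 across, 120 tall (mm). Origin: centre of the underside.
- test_panel: Bystander, to be left where it is: white flat steel test panel 70 x 150 x 5 lying on the bench (mm). Origin: centre of the underside.
- brush: Bystander, to be left where it is: paint brush lying on the bench, about 200 long (mm). Origin: underside, mid-length.
- spray_gun: Bystander, to be left where it is: spray gun on a round stand, about 245 tall, 90 across the foot (mm). Origin: centre of the underside.
There are look-alikes about, which are no part of the job. Leave any pink or red look-alike of the fan_box alone. What is shaped like the lamp_box but pink is not meant.

How it is judged (in metres and radians):
On the way, in this order (a step that is already met when the one before it is completed fails the run):
1. the fan's start button is pressed fully down (at least 4.5 of 6 mm) (value of joint fan_start above 0.0045 m), for 0.05 s.
2. the start button has come back up (value of joint fan_start below 0.0015 m), for 0.05 s.
3. the lamp rocker is tipped fully over (at least 0.42 of 0.5 rad) (value of joint lamp_rocker above 0.42 rad), for 0.1 s.
4. the air plunger is fully home (at least 12.5 of 15 mm) (value of joint air_plunger above 0.0125 m), for 0.1 s.
At the end, for the whole second after the job is handed in: The start button and stop key are up (within 1.5 mm), the rocker is tipped over (at least 0.42 of 0.5 rad), the plunger is home (at least 12.5 of 15 mm), and the three boxes and every bystander are at rest within 20 mm of where they stood (value of joint each of fan_start, fan_stop below 0.0015 m and value of joint lamp_rocker above 0.42 rad and value of joint air_plunger above 0.0125 m and distance of each of fan_box, lamp_box, air_box, paint_tin, mix_cup, tape_roll, gun_cup, thinner_bottle, test_panel, brush, spray_gun from where it was at the start of the episode below 0.02 m and linear speed of each of fan_box, lamp_box, air_box, paint_tin, mix_cup, tape_roll, gun_cup, thinner_bottle, test_panel, brush, spray_gun below 0.02 m/s); the robot touches nothing.
It fails at once if the square stop key is pressed (value of joint fan_stop above 0.0025 m).
It fails at once if a control box is shifted more than 20 mm, lifted or tipped (distance of any of fan_box, lamp_box, air_box from where it was at the start of the episode above 0.02 m or angle between any of fan_box, lamp_box, air_box's own z axis and vertical above 0.15 rad).
It fails at once if a bystander is shifted more than 20 mm, lifted or carried (distance of any of paint_tin, mix_cup, tape_roll, gun_cup, thinner_bottle, test_panel, brush, spray_gun from where it was at the start of the episode above 0.02 m).
It fails at once if an upright bystander is knocked over (angle between any of paint_tin, mix_cup, tape_roll, gun_cup, thinner_bottle, test_panel, spray_gun's own z axis and vertical above 0.5 rad).
It also fails if it takes over 54 s, if anything falls off the work surface, if the arm or the gripper's body presses on something with over 40 N, if the wrist force passes 120 N, or if a joint passes its speed limit or range.

ROBOT

A 6-joint arm with a two-finger parallel gripper is mounted at the origin on the work surface. World frame = base frame: x ahead of the robot, y to its left, z up, the work surface at z = 0. Lengths are in mm, angles in rad, forces in N, time in s.
With the tool pointing down it reaches from about 300 to 775 mm from the base axis. Payload 14.6 kg.
Tool frame: the origin (TCP) lies between the finger pads; the fingertips stand 22 mm ahead of it and the grasp point (between the pads) lies 3 mm ahead of it (manip.tcp_to_tips is the distance from the TCP to the fingertips, in mm); y points along the fingers, z is the direction in which the jaws open and shut, and the axes are right-handed (so a half turn about y gives the same grasp; the last joint's range is limited). The gripper opens to 94 mm and grips with 3 to 60 N. Pads are 16 mm wide; open, the fingers measure 119 mm over their backs; the gripper's body (75 mm by 177 mm) begins 78 mm behind the grasp point.
Start: joints at [-1.257, 0.3, 1.521, -0, 1.321, -0.067], TCP at [204.407, -510.595, 227.446] pointing down, gripper open.
Joint ranges: [-3.03, 3.03], [-0.79, 2.21], [0.23, 2.52], [-1.04, 4.18], [0, 3.07], [-2.55, 2.55]. Speed limits (rad/s): [2.22, 2.22, 2.57, 3.14, 3.14, 3.14].

INTERFACE

Orientations are given as [roll, pitch, yaw] about the fixed x, y, z axes, in that order (R = Rz(yaw) Ry(pitch) Rx(roll)).
In Python, from cell import manip gives the robot as it stands.
- The arm moves only by the shell command python3 -m jog 'ROWS' [OPENING] [FORCE]. ROWS is JSON, one flat list of numbers, 6 for each row, row after row: the shift along the tool's x, y, z in mm, then the turn, a rotation vector about the tool's x, y, z in degrees. A call has 1 to 10 rows; each row is the pose to reach, as a shift and turn from the pose commanded when the call began, along the tool's axes at that moment; what a row does not reach only later rows make up. A row lasts 1/12 s, in which the tool goes at most 41.7 mm and 7.16 degrees, less where a joint would pass 70% of its speed; a pose out of reach is approached as far as the arm can. A call with a gripper value outside its range is refused whole. OPENING is the finger opening in mm, from 0 to 94, set as the call begins (- or left out, the last holds). The fingers move at their own pace and stop on an object; FORCE is the grip in N (left out, the last holds). Time passes only in rows, so rows that repeat a pose let the fingers close. It gives the time, the measured TCP pose, the force and the opening at its end, in the units of the state.
- manip.read_state(): the state, without advancing time (a new reading comes with each control period).
- manip.camera(name): name is "scene" or "top" or "wrist"; returns a dict with "img" (384x512x3 uint8, red, green, blue), "intrinsics" (3x3 intrinsics, pixels), "k1" (the pictures are not rectified: a ray, as slopes to the right and down, at radius r is drawn at 1 + k1 r^2 times it, then the intrinsics apply), "origin" and "orientation" of the camera in the world. Camera axes: x right, y down, z forward; pixel columns grow to the right and rows downward; lengths in mm; the calibration is good to about 2 mm. A picture is of the moment at which its call begins. There is no depth.
- manip.sign_off(): hands the job in, once; it reports no verdict.
Trained networks look in a picture, given as the dict that the camera call returned (one of the last four; its "shot" number tells which), for a name from the list of things; names that differ only in an ending like _2 or _b are one class to them, and where a whole thing is asked for, a point or a joint stands for the part that bears it (a point fixed in the world has none). Each returns a list of dicts, best first, with "score" (0 to 1); they miss things now and then, are a little off and sometimes report something else, mostly with a low value. They report only what shows in the picture. A call takes as long as a camera call. They do not tell look-alikes from the thing itself.
- manip.masks_of(thing, picture): "pixels" (384x512 bool, what is visible of it) and "xy" ([column, row] in pixels, amid what is visible of it).
- manip.tip_of(thing, picture): "xy" ([column, row] in pixels: a listed point, or the origin of a listed thing).
The state is a dict: "clock": time; "joints": joint angles; "qd": joint speeds; "effort": joint torques, N m; "eef_pos": TCP position; "eef_rot": TCP orientation; "wrist_force": force on the tool from outside, world axes, zero at the start; "moment": the same for the moment, N m; "finger_gap": finger opening in mm.
Only numpy, scipy, OpenCV 4.12 (cv2) and the standard library are available. Lean on these libraries where they do the work, as an engineer would, in place of code of your own. Each camera call takes 0.05 s, during which the arm holds its last target.

## Working session

There is one attempt and no reset: what is moved stays moved. The work goes in short steps, Python scripts to look and compute and a shell command to move; the robot and the scene stay as the last step left them, time stands still between calls to the robot, and variables do not carry over. Pictures are saved under pics/ and viewed, and the job is handed in when it is done.

```bash
ls; mkdir -p pics; cat > h.py <<'E'
import numpy as np, cv2
from cell import manip
from scipy.spatial.transform import Rotation as R
def save(p,n,crop=None,s=1):
    im=p["img"][:,:,::-1]
    if crop: x0,y0,x1,y1=crop; im=im[y0:y1,x0:x1]
    im=cv2.resize(im,None,fx=s,fy=s,interpolation=cv2.INTER_CUBIC)
    cv2.imwrite(f"pics/{n}.png",im)
def camR(p):
    o=np.array(p["orientation"])
    return o if o.shape==(3,3) else R.from_euler('xyz',o).as_matrix()
def ray(p,xy):
    K=np.array(p["intrinsics"]);d=np.array([(xy[0]-K[0,2])/K[0,0],(xy[1]-K[1,2])/K[1,1]])
    u=d.copy()
    for _ in range(30): u=d/(1+p["k1"]*(u@u))
    return np.array(p["origin"]),camR(p)@np.array([u[0],u[1],1])
def atz(p,xy,z):
    o,d=ray(p,xy); return o+d*(z-o[2])/d[2]
def proj(p,X):
    K=np.array(p["intrinsics"]);c=camR(p).T@(np.array(X)-np.array(p["origin"]));u=c[:2]/c[2];u=u*(1+p["k1"]*(u@u))
    return [K[0,0]*u[0]+K[0,2],K[1,1]*u[1]+K[1,2]]
def tri(obs):
    A=np.zeros((3,3));b=np.zeros(3)
    for p,xy in obs:
        o,d=ray(p,xy);d=d/np.linalg.norm(d);M=np.eye(3)-np.outer(d,d);A+=M;b+=M@o
    return np.linalg.solve(A,b)
E
python3 - <<'E'
from h import *
np.set_printoptions(suppress=True,precision=1)
s=manip.read_state();print(s["clock"],s["eef_pos"],s["eef_rot"],s["wrist_force"],manip.tcp_to_tips)
Z={"start_top":82,"stop_top":70,"rocker_raised_end":83,"plunger_top":97,"fan_box":0,"lamp_box":0,"air_box":0}
for n in ["top","scene"]:
    p=manip.camera(n);save(p,n+"0",s=1.5);print(n,p["orientation"],p["origin"],p["shot"])
    for t,z in Z.items():
        for r in manip.tip_of(t,p): print(t,r["xy"],round(r["score"],2),atz(p,r["xy"],z))
E
```

```text
pics
0.0 [ 204.3 -510.4  226.9] [-1.6  0.  -2.8] [-1.6 -0.2  0.6] 22.0
top [-3.  -0.  -1.6] [ 240.7   -9.2 1641.6] 1
start_top [325.0, 257.8] 0.6 [ 278.  -249.6   82. ]
start_top [250.2, 186.5] 0.41 [532.7  14.4  82. ]
start_top [159.5, 252.7] 0.41 [294.6 334.7  82. ]
stop_top [172.6, 265.8] 0.57 [249. 289.  70.]
stop_top [271.1, 179.6] 0.45 [560.4 -61.   70. ]
stop_top [314.6, 270.4] 0.35 [ 234.1 -213.8   70. ]
rocker_raised_end [175.6, 193.4] 0.61 [507.1 282.5  83. ]
rocker_raised_end [186.9, 192.2] 0.56 [511.5 241.6  83. ]
rocker_raised_end [112.0, 235.6] 0.45 [353.5 510.3  83. ]
plunger_top [337.7, 205.4] 0.38 [ 462.3 -296.4   97. ]
fan_box [259.4, 192.9] 0.97 [523.5 -19.1   0. ]
fan_box [170.1, 260.3] 0.94 [269.6 312.1   0. ]
fan_box [315.5, 263.1] 0.88 [ 260.6 -226.6    0. ]
lamp_box [187.5, 193.2] 0.62 [522.1 252.6   0. ]
air_box [332.0, 209.1] 0.79 [ 462.1 -292.3    0. ]
scene [-2.3  0.   1.2] [1395.2 -335.7  859.5] 2
start_top [326.1, 138.0] 0.53 [302.2 318.6  82. ]
start_top [271.5, 196.9] 0.41 [534.6  14.   82. ]
start_top [168.2, 168.0] 0.38 [ 273.2 -244.8   82. ]
stop_top [252.4, 209.6] 0.5 [554.1 -53.5  70. ]
rocker_raised_end [343.4, 173.1] 0.64 [511.  269.8  83. ]
rocker_raised_end [234.0, 268.0] 0.64 [ 754.1 -173.6   83. ]
rocker_raised_end [380.7, 134.3] 0.63 [353.7 515.8  83. ]
rocker_raised_end [224.0, 195.2] 0.59 [ 476.1 -114.9   83. ]
plunger_top [161.2, 201.3] 0.42 [ 451.7 -297.    97. ]
fan_box [263.4, 222.0] 0.85 [545.3 -16.6   0. ]
fan_box [178.1, 184.0] 0.82 [ 261.6 -220.9    0. ]
fan_box [321.8, 151.1] 0.8 [264.1 328.4   0. ]
lamp_box [374.6, 151.6] 0.89 [340.6 513.4   0. ]
lamp_box [338.9, 198.7] 0.66 [533.4 251.1   0. ]
air_box [164.7, 225.6] 0.63 [ 450.1 -302.5    0. ]
air_box [251.6, 207.0] 0.5 [466.9 -26.6   0. ]
```

View pics/top0.png

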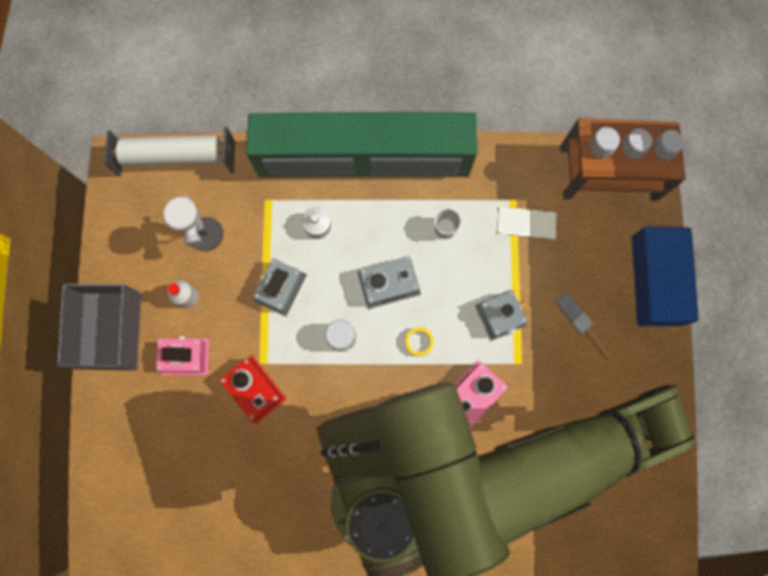

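View pics/scene0.png

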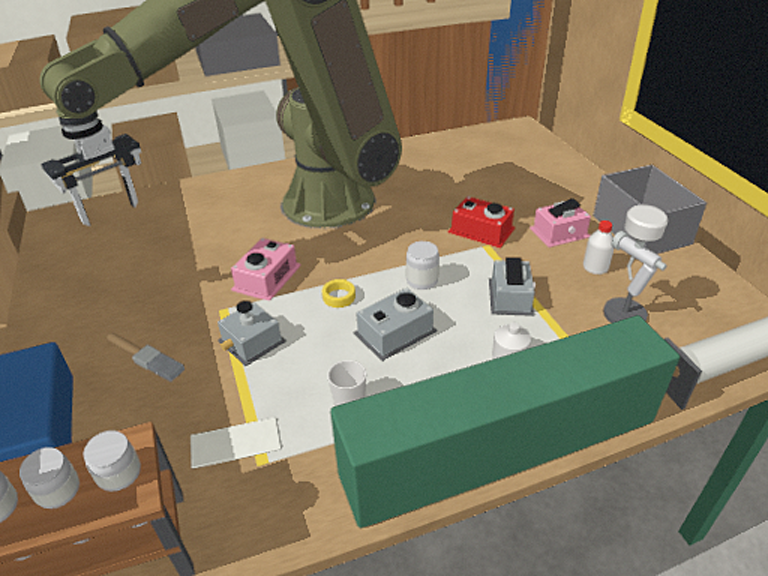

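```bash
python3 - <<'E'
from h import *
np.set_printoptions(suppress=True,precision=1)
P={n:manip.camera(n) for n in ["top","scene"]}
a=P["top"]["img"][165:240,160:360];b=P["scene"]["img"][150:250,135:365]
a=cv2.resize(a,(800,300),interpolation=cv2.INTER_CUBIC);b=cv2.resize(b,(690,300),interpolation=cv2.INTER_CUBIC)
b=np.pad(b,((0,0),(0,110),(0,0)))
cv2.imwrite("pics/c1.png",np.vstack([a,b])[:,:,::-1])
t,s=P["top"],P["scene"]
print("start",tri([(t,[250.2,186.5]),(s,[271.5,196.9])]))
print("stop",tri([(t,[271.1,179.6]),(s,[252.4,209.6])]))
print("pl",tri([(t,[337.7,205.4]),(s,[161.2,201.3])]))
E
```

```text
start [533.   14.5  80.5]
stop [560.  -58.3  76.2]
pl [ 461.1 -296.2  104.3]
```

View pics/c1.png

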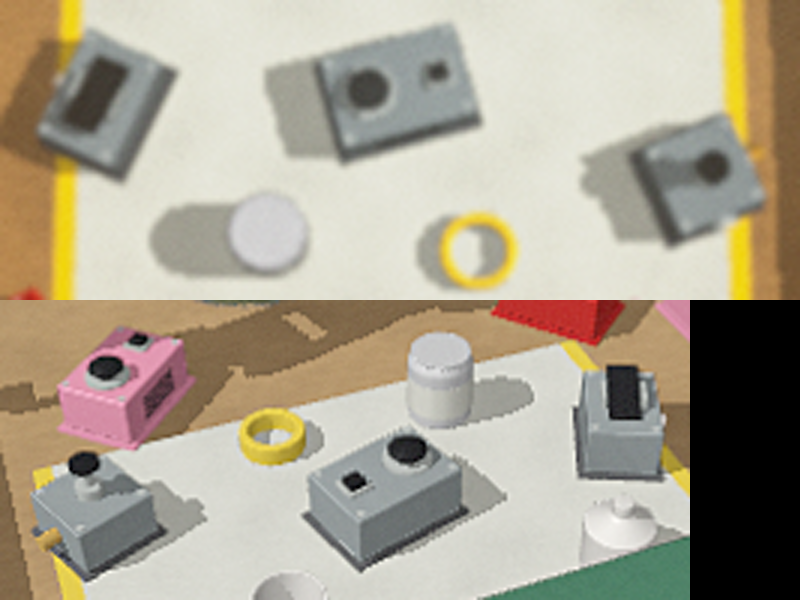

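```bash
cat > sh.py <<'E'
from h import *
import sys
np.set_printoptions(suppress=True,precision=2)
s=manip.read_state();M=R.from_euler('xyz',s["eef_rot"]).as_matrix()
print(s["clock"],np.array(s["eef_pos"]),s["eef_rot"],s["wrist_force"],s["finger_gap"],s["joints"]);print(M)
a=list(map(float,sys.argv[1:]))
for i in range(0,len(a),3):
    print(a[i:i+3],"->",M.T@(np.array(a[i:i+3])-np.array(s["eef_pos"])))
E
python3 sh.py 533 14 227 533 14 180 507 230 227
```

```text
0.9 [ 204.4  -510.58  227.46] [-1.57 -0.   -2.76] [ 1.05 -0.14  0.21] 94.02850685925249 [-1.26  0.3   1.52 -0.    1.32 -0.07]
[[-0.93 -0.    0.37]
 [-0.37  0.   -0.93]
 [ 0.   -1.   -0.  ]]
[533.0, 14.0, 227.0] -> [-500.02    0.46 -364.89]
[533.0, 14.0, 180.0] -> [-500.02   47.46 -364.89]
[507.0, 230.0, 227.0] -> [-556.16    0.47 -575.08]
```

```bash
python3 -m jog '[-20,-10,-20,0,0,0, -45,-25,-45,0,0,0, -70,-40,-70,0,0,0, -95,-55,-95,0,0,0, -120,-70,-120,0,0,0, -145,-70,-145,0,0,0, -170,-70,-170,0,0,0, -195,-70,-195,0,0,0, -220,-70,-220,0,0,0, -245,-70,-240,0,0,0]' 0 && python3 -m jog '[-25,0,-25,0,0,0, -50,0,-50,0,0,0, -75,0,-75,0,0,0, -100,0,-100,0,0,0, -125,0,-125,0,0,0, -150,0,-150,0,0,0, -175,0,-175,0,0,0, -200,0,-200,0,0,0, -225,0,-220,0,0,0, -240,0,-235,0,0,0]'; python3 - <<'E'
from h import *
p=manip.camera("wrist");save(p,"w1",s=1.5);print(p["origin"],p["orientation"])
for t,z in {"start_top":82,"stop_top":70,"rocker_raised_end":83,"lamp_box":0}.items():
    for r in manip.tip_of(t,p): print(t,np.round(r["xy"]),round(r["score"],2),atz(p,r["xy"],z).round(1))
E
python3 sh.py
```

```text
clock: 1.73
eef_pos: [342.8, -194.8, 297.8]
eef_rot: [-1.57, 0.001, -2.761]
wrist_force: [-0.2, -1.2, -0.1]
finger_gap: 30.5
clock: 2.57
eef_pos: [478.9, 113.1, 297.3]
eef_rot: [-1.571, 0.0, -2.759]
wrist_force: [-0.1, -0.3, -0.3]
finger_gap: 0.2
[556.38948582 144.14407296 453.48225437] [ 2.85211290e+00 -1.64841129e-05 -1.18807555e+00]
start_top [ 59. 236.] 0.84 [294.9 334.5  82. ]
start_top [351. 165.] 0.59 [532.5   7.2  82. ]
start_top [417. 358.] 0.58 [ 293.6 -237.4   82. ]
stop_top [ 85. 272.] 0.58 [243.3 292.6  70. ]
stop_top [398. 164.] 0.46 [556.6 -54.5  70. ]
stop_top [374. 372.] 0.46 [ 233.6 -196.4   70. ]
rocker_raised_end [146. 104.] 0.84 [507.8 267.3  83. ]
lamp_box [176.  96.] 0.88 [523.5 257.6   0. ]
lamp_box [  4. 145.] 0.67 [356.1 492.7   0. ]
2.8167 [477.89 110.17 297.42] [-1.57 -0.   -2.76] [-0.14 -0.25  0.39] 0.45051769441307904 [ 0.15  0.12  1.58 -0.    1.45  1.34]
[[-0.93 -0.    0.37]
 [-0.37 -0.   -0.93]
 [ 0.   -1.    0.  ]]
```

View pics/w1.png

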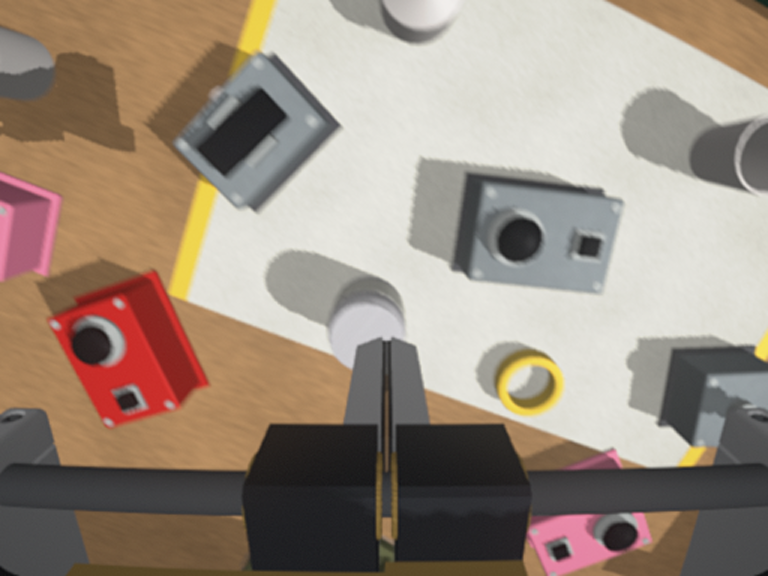

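```bash
python3 - <<'E'
from h import *
p=manip.camera("wrist");t=manip.camera("top")
save(p,"w2",(100,20,250,150),5)
for n,xy,z in [("start",(346.7,158.7),82),("stop",(393,163),70),("rLL",(142,104),80),("rUR",(183.5,67.5),67)]: print(n,atz(p,xy,z).round(1))
print(atz(t,(251.7,187),82),atz(t,(187,180.5),67),atz(t,(182,197),80))
for th in ("lamp_rocker","fan_start"):
    for r in manip.masks_of(th,p): print(th,r["xy"],r["score"],r["pixels"].sum())
E
```

```text
start [536.1  13.   82. ]
stop [553.4 -50.4  70. ]
rLL [504.5 270.   80. ]
rUR [562.2 239.5  67. ]
[530.83777803   9.01095603  82.        ] [557.57114362 245.00925987  67.        ] [494.55188164 259.37074901  80.        ]
lamp_rocker [160.1, 88.6] 0.6 1820
fan_start [414.0, 359.7] 0.91 379
fan_start [345.9, 157.6] 0.77 732
fan_start [60.1, 230.0] 0.69 610
fan_start [162.6, 89.2] 0.42 1743
```

View pics/w2.png

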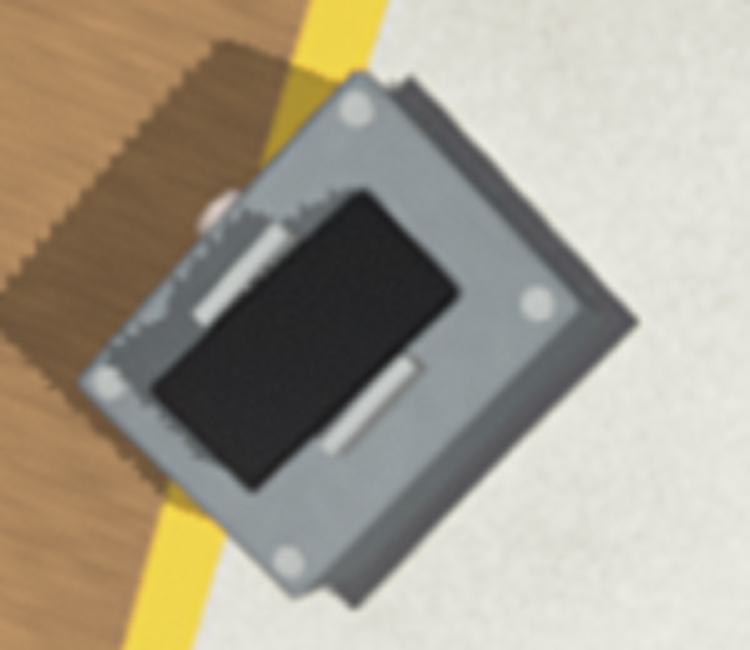

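```bash
python3 -m jog '[-5,20,30,0,0,0, -10,50,60,0,0,0, -16,80,90,0,0,0, -16,110,111,0,0,0, -16,140,111,0,0,0, -16,160,111,0,0,0, -16,160,111,0,0,0]' && python3 - <<'E'
from h import *
p=manip.camera("wrist");save(p,"w3",(100,0,512,384),1.8);s=manip.camera("scene");save(s,"s3",(215,130,335,220),6)
E
python3 sh.py 534 13 99
```

```text
clock: 3.6
eef_pos: [532.3, 12.7, 133.6]
eef_rot: [-1.573, -0.006, -2.762]
wrist_force: [-0.8, 1.0, -0.4]
finger_gap: 0.1
3.7 [534.3   13.21 138.13] [-1.57 -0.   -2.76] [0.63 0.4  0.86] 0.16060136797763 [-0.04  0.36  1.66  0.    1.12  1.15]
[[-0.93 -0.    0.37]
 [-0.37  0.   -0.93]
 [ 0.   -1.   -0.  ]]
[534.0, 13.0, 99.0] -> [ 0.36 39.13  0.08]
```

View pics/w3.png

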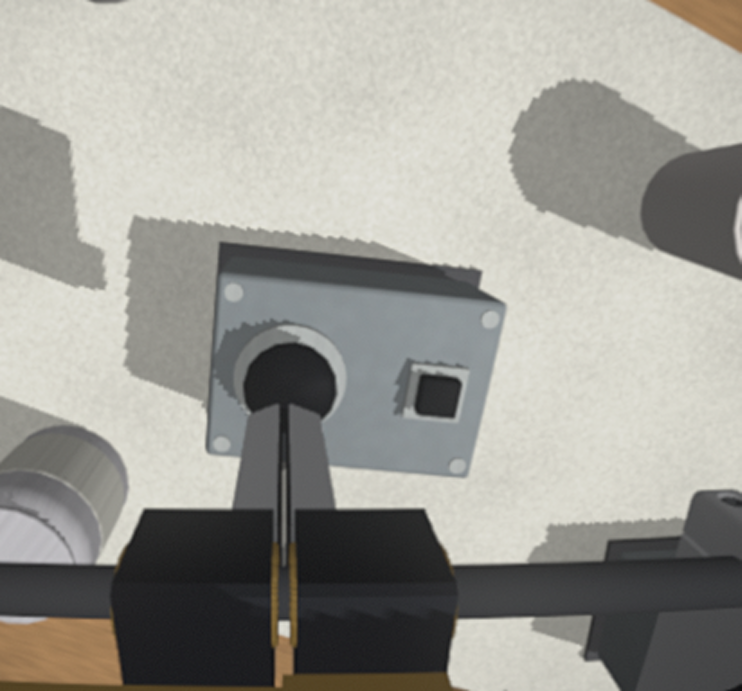

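View pics/s3.png

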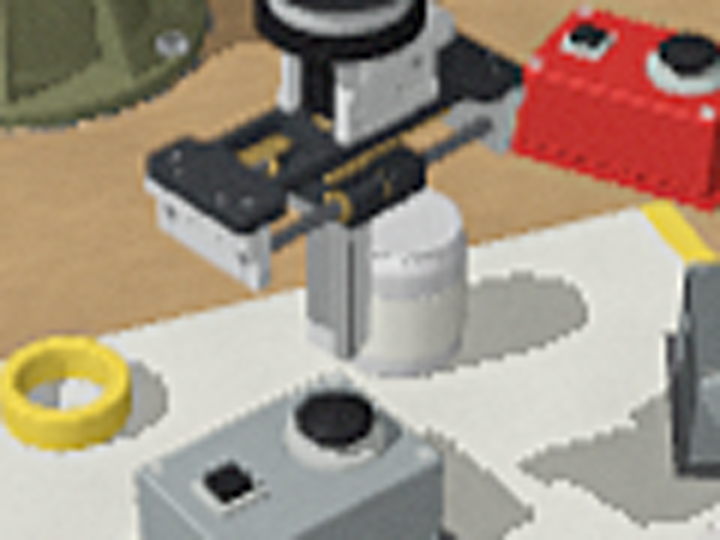

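```bash
python3 - <<'E'
from h import *
p=manip.camera("wrist");s=manip.camera("scene");st=manip.read_state();e=np.array(st["eef_pos"])
for c,n in((p,"w"),(s,"s")):
    print(n,"tip",np.round(proj(c,e-[0,0,22]),1),"below82",np.round(proj(c,[e[0],e[1],82]),1))
    for r in manip.tip_of("start_top",c)[:3]: print(r["xy"],r["score"],atz(c,r["xy"],82).round(1))
# picture readings
print("w dome",atz(p,(100+290/1.8,387/1.8),82).round(1),"s dome",atz(s,(215+335/6,130+418/6),80).round(1), "s tip px",(215+342/6,130+355/6))
E
```

```text
w tip [257.1 238.3] below82 [257.1 218.1]
[260.7, 219.2] 0.84 [535.2  10.7  82. ]
s tip [271.4 187.7] below82 [271.4 197. ]
[331.4, 138.0] 0.57 [309.2 336.3  82. ]
[271.7, 196.6] 0.49 [533.6  15.   82. ]
[168.9, 171.3] 0.42 [ 292.3 -246.1   82. ]
w dome [538.4  11.6  82. ] s dome [543.4   8.3  80. ] s tip px (272.0, 189.16666666666666)
```

```bash
python3 -m jog '[0,15,0,0,0,0, 0,25,0,0,0,0, 0,31,0,0,0,0, 0,35,0,0,0,0, 0,38,0,0,0,0, 0,40,0,0,0,0, 0,40,0,0,0,0]' && python3 sh.py
```

```text
clock: 4.48
eef_pos: [534.2, 13.6, 98.2]
eef_rot: [-1.571, -0.0, -2.761]
wrist_force: [-5.0, 0.5, 7.2]
finger_gap: 0.6
4.4833 [534.24  13.61  98.2 ] [-1.57 -0.   -2.76] [-5.04  0.5   7.2 ] 0.5896199657411354 [-0.04  0.41  1.7   0.    1.04  1.15]
[[-0.93 -0.    0.37]
 [-0.37  0.   -0.93]
 [ 0.   -1.   -0.  ]]
```

```bash
python3 -m jog '[0,1,0,0,0,0, 0,2,0,0,0,0, 0,2,0,0,0,0]' && python3 - <<'E'
from h import *
p=manip.camera("scene");save(p,"s4",(215,150,335,240),6)
print(manip.read_state()["wrist_force"],manip.read_state()["eef_pos"])
E
```

```text
clock: 4.73
eef_pos: [534.5, 13.6, 97.8]
eef_rot: [-1.57, 0.001, -2.761]
wrist_force: [-14.1, 0.2, 27.2]
finger_gap: 0.5
[-13.83951237   1.32963131  27.02612839] [534.4965712   13.63589257  97.77328913]
```

View pics/s4.png

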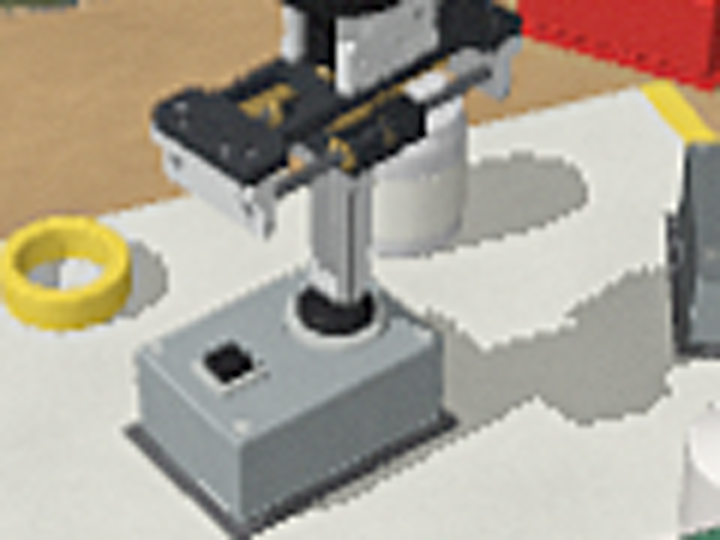

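```bash
python3 -m jog '[0,-8,0,0,0,0, 0,-35,0,0,0,0, 0,-62,0,0,0,0, -8,-80,-25,0,0,0, -18,-80,-60,0,0,0, -28,-80,-95,0,0,0, -38,-80,-130,0,0,0, -48,-80,-165,0,0,0, -58,-80,-200,0,0,0, -65,-80,-225,0,0,0]' && python3 - <<'E'
from h import *
for n in("wrist","scene","top"):
    p=manip.camera(n)
    if n!="top": save(p,n[0]+"5",s=1.5)
    for r in manip.tip_of("rocker_raised_end",p)[:4]: print(n,r["xy"],r["score"],atz(p,r["xy"],83).round(1))
E
python3 sh.py 507 268 130
```

```text
clock: 5.62
eef_pos: [510.4, 249.3, 175.8]
eef_rot: [-1.571, 0.001, -2.76]
wrist_force: [0.9, -0.1, 1.2]
finger_gap: 0.7
wrist [235.5, 199.4] 0.95 [507.  268.2  83. ]
scene [382.5, 136.4] 0.53 [368.4 513.6  83. ]
scene [344.5, 173.3] 0.45 [513.2 272.6  83. ]
top [110.8, 234.4] 0.49 [357.7 515.   83. ]
5.9167 [511.21 245.67 175.53] [-1.57  0.   -2.76] [-1.24 -0.24 -0.24] 0.21841748030497857 [ 0.38  0.38  1.53 -0.    1.22  1.57]
[[-0.93  0.    0.37]
 [-0.37 -0.   -0.93]
 [-0.   -1.    0.  ]]
[507.0, 268.0, 130.0] -> [ -4.37  45.53 -22.3 ]
```

View pics/w5.png

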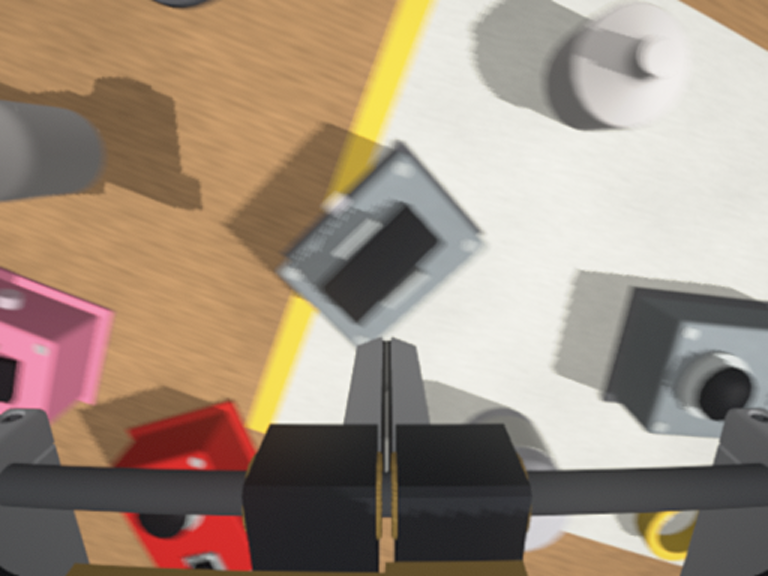

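View pics/s5.png

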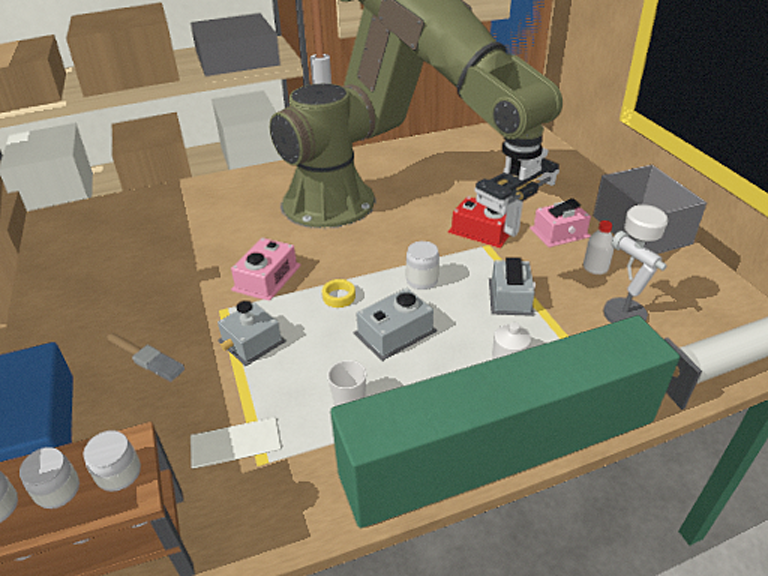

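```bash
python3 -m jog '[-2,10,-12,0,0,0, -4,35,-23,0,0,0, -4,55,-23,0,0,0, -4,64,-23,0,0,0, -4,69,-23,0,0,0, -4,73,-23,0,0,0, -4,77,-23,0,0,0, -4,80,-23,0,0,0, -4,82,-23,0,0,0, -4,82,-23,0,0,0]' && python3 - <<'E'
from h import *
p=manip.camera("wrist");save(p,"w6",s=1.5);
E
python3 sh.py
```

```text
clock: 6.75
eef_pos: [506.4, 269.5, 93.7]
eef_rot: [-1.571, 0.001, -2.761]
wrist_force: [-0.8, 2.2, 2.7]
finger_gap: 0.5
6.8 [506.39 269.46  93.79] [-1.57  0.   -2.76] [-0.26  0.85  2.15] 0.4019596417343221 [ 0.43  0.49  1.58 -0.    1.06  1.62]
[[-0.93  0.    0.37]
 [-0.37  0.   -0.93]
 [-0.   -1.   -0.  ]]
```

View pics/w6.png

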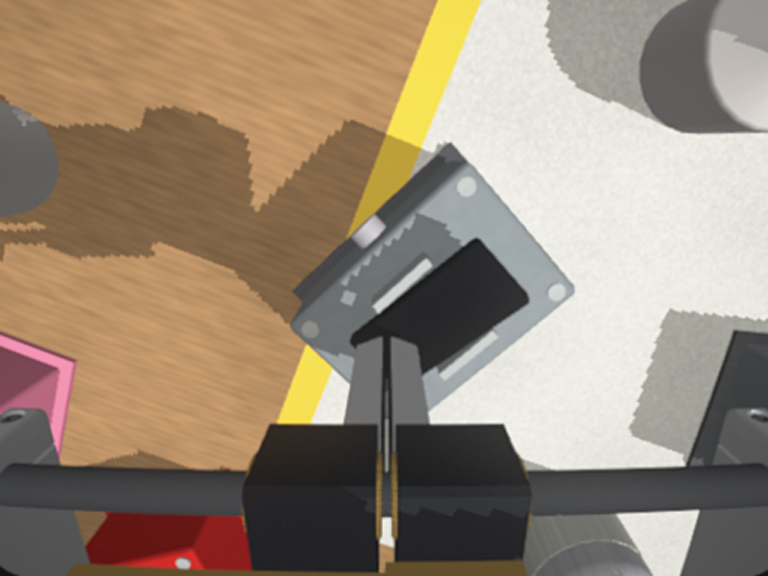

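```bash
python3 -m jog '[0,1,0,0,0,0, 0,2,0,0,0,0, 0,3,0,0,0,0, 0,4,0,0,0,0, 0,4,0,0,0,0]'; python3 sh.py | head -1
```

```text
clock: 7.22
eef_pos: [506.8, 269.7, 91.8]
eef_rot: [-1.571, 0.002, -2.761]
wrist_force: [-9.6, -2.5, 24.7]
finger_gap: 0.5
7.2167 [506.76 269.65  91.82] [-1.57  0.   -2.76] [-9.57 -2.55 24.69] 0.536508810610803 [ 0.43  0.5   1.59 -0.    1.06  1.62]
```

```bash
python3 -m jog '[0,-10,0,0,0,0, 0,-40,0,0,0,0, 0,-75,0,0,0,0, 0,-110,0,0,0,0, 10,-120,30,0,0,0, 20,-120,60,0,0,0, 20,-120,60,0,0,0]' && python3 - <<'E'
from h import *
p=manip.camera("wrist");save(p,"w7",s=1.5);s=manip.camera("scene");save(s,"s7",(310,150,380,220),8)
for r in manip.tip_of("rocker_raised_end",p)[:4]: print(r["xy"],r["score"],atz(p,r["xy"],69).round(1))
E
python3 sh.py 461 -296 190
```

```text
clock: 7.8
eef_pos: [510.4, 202.6, 210.4]
eef_rot: [-1.57, 0.001, -2.763]
wrist_force: [0.8, -0.1, -0.8]
finger_gap: 0.7
[193.5, 171.3] 0.77 [503.6 268.9  69. ]
7.95 [509.88 206.29 209.34] [-1.57 -0.   -2.76] [-0.47 -0.36  0.11] 0.29785885227701864 [0.32 0.32 1.54 0.   1.28 1.51]
[[-0.93 -0.    0.37]
 [-0.37 -0.   -0.93]
 [ 0.   -1.   -0.  ]]
[461.0, -296.0, 190.0] -> [231.74  19.35 448.31]
```

View pics/w7.png

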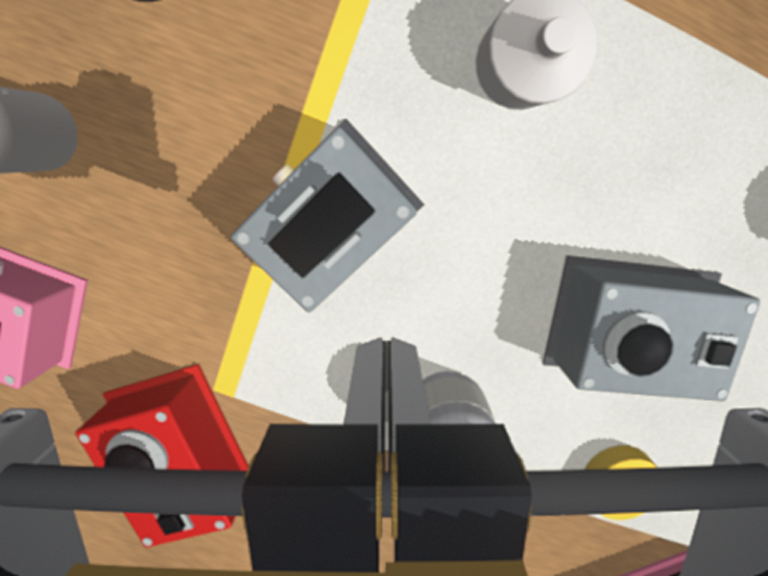

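View pics/s7.png

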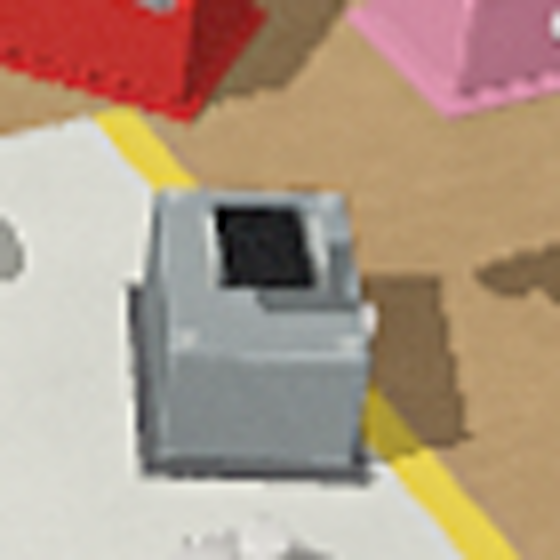

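Rocker tipped over: its near-robot end is now flat, and the end facing the scene camera stands up. Next I move toward the plunger.

```bash
python3 -m jog '[18,0,36,0,0,0, 36,0,72,0,0,0, 54,0,108,0,0,0, 72,0,144,0,0,0, 90,0,180,0,0,0, 108,0,216,0,0,0, 126,0,252,0,0,0, 144,0,288,0,0,0, 162,0,324,0,0,0, 180,0,350,0,0,0]' && python3 -m jog '[8,0,15,0,0,0, 8,0,15,0,0,0]' && python3 - <<'E'
from h import *
for n in("wrist","scene","top"):
    p=manip.camera(n)
    if n=="wrist": save(p,n[0]+"8",s=1.5)
    for r in manip.tip_of("plunger_top",p)[:4]: print(n,r["xy"],r["score"],atz(p,r["xy"],97).round(1))
E
python3 sh.py 461 -296 150
```

```text
clock: 8.78
eef_pos: [473.0, -187.4, 209.1]
eef_rot: [-1.571, -0.0, -2.76]
wrist_force: [1.1, -0.2, -0.7]
finger_gap: 0.2
clock: 8.95
eef_pos: [470.8, -204.5, 208.9]
eef_rot: [-1.571, -0.001, -2.763]
wrist_force: [-0.8, 0.2, -0.0]
finger_gap: 0.7
wrist [339.8, 241.4] 0.69 [ 458.4 -296.5   97. ]
scene [160.8, 203.1] 0.49 [ 459.3 -299.5   97. ]
9.25 [ 471.39 -201.22  209.44] [-1.57  0.   -2.76] [0.36 0.3  0.03] 0.7279036520295329 [-0.47  0.23  1.65  0.    1.26  0.71]
[[-0.93  0.    0.37]
 [-0.37  0.   -0.93]
 [-0.   -1.   -0.  ]]
[461.0, -296.0, 150.0] -> [45.02 59.44 84.06]
```

View pics/w8.png

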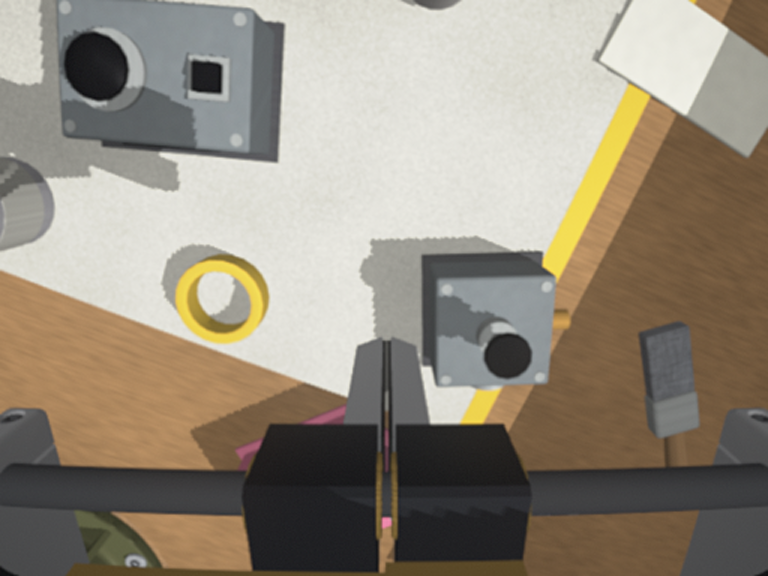

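```bash
python3 -m jog '[15,0,28,0,0,0, 30,15,56,0,0,0, 46,35,85,0,0,0, 46,60,85,0,0,0, 46,70,85,0,0,0, 46,70,85,0,0,0]' && python3 - <<'E'
from h import *
p=manip.camera("wrist");save(p,"w9",s=1.5);s=manip.camera("scene");e=np.array(manip.read_state()["eef_pos"])
save(s,"s9",(110,160,210,240),7)
for c in(p,s):
    print("tip",np.round(proj(c,e-[0,0,22]),1),"below97",np.round(proj(c,[e[0],e[1],97]),1))
    for r in manip.tip_of("plunger_top",c)[:2]: print(r["xy"],r["score"],atz(c,r["xy"],97).round(1))
E
python3 sh.py
```

```text
clock: 9.75
eef_pos: [459.3, -297.0, 137.2]
eef_rot: [-1.575, -0.002, -2.76]
wrist_force: [-0.0, 0.8, -0.3]
finger_gap: 0.5
tip [258.6 239.1] below97 [258.6 226. ]
[254.5, 224.8] 0.67 [ 460.3 -294.5   97. ]
tip [160.3 197.5] below97 [161.5 203.2]
[161.6, 201.1] 0.65 [ 451.2 -295.7   97. ]
[263.5, 219.1] 0.46 [630.6 -48.3  97. ]
9.95 [ 460.77 -297.95  141.1 ] [-1.57  0.   -2.76] [0.67 0.1  0.57] 0.2863989891781483 [-0.64  0.38  1.62  0.    1.13  0.55]
[[-0.93  0.    0.37]
 [-0.37 -0.   -0.93]
 [-0.   -1.    0.  ]]
```

View pics/w9.png

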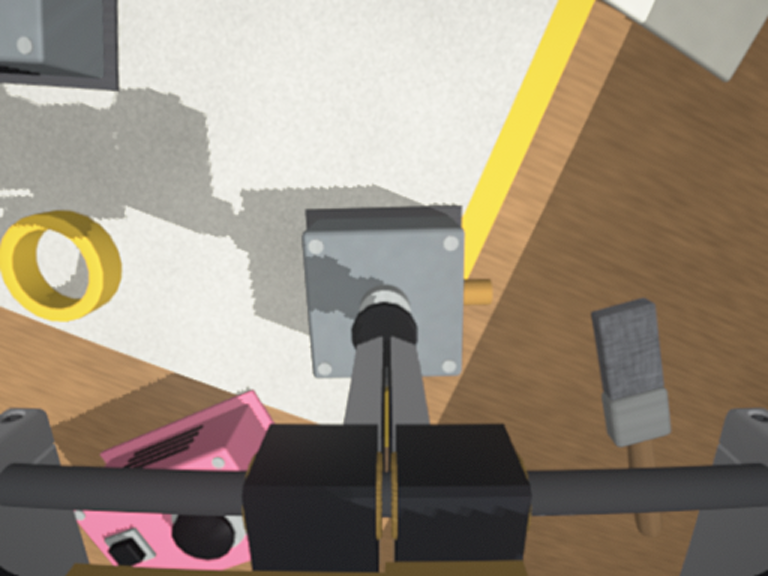

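View pics/s9.png

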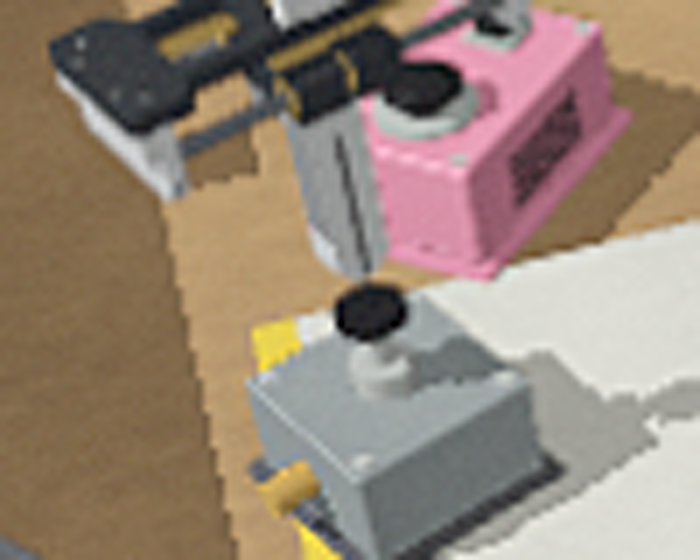

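```bash
python3 -m jog '[0,10,-2,0,0,0, 0,17,-2,0,0,0, 0,21,-2,0,0,0, 0,24,-2,0,0,0, 0,27,-2,0,0,0, 0,30,-2,0,0,0, 0,33,-2,0,0,0, 0,35,-2,0,0,0, 0,35.5,-2,0,0,0, 0,35.5,-2,0,0,0]'
```

```text
clock: 10.78
eef_pos: [459.2, -296.6, 104.2]
eef_rot: [-1.571, 0.0, -2.761]
wrist_force: [-1.3, 2.9, 6.4]
finger_gap: 0.2
```

```bash
python3 -m jog '[0,1,0,0,0,0, 0,2,0,0,0,0, 0,2,0,0,0,0]'
```

```text
clock: 11.03
eef_pos: [459.5, -296.8, 104.0]
eef_rot: [-1.569, 0.001, -2.761]
wrist_force: [-7.4, 7.9, 24.0]
finger_gap: 0.3
```

Hard stop reached at 24 N with the tips at 82 mm, which matches the plunger fully home. I lift away and check.

```bash
python3 -m jog '[0,-8,0,0,0,0, 0,-30,0,0,0,0, 0,-60,0,0,0,0, 0,-90,0,0,0,0, 15,-110,-25,0,0,0, 15,-130,-50,0,0,0, 15,-130,-80,0,0,0, 15,-130,-80,0,0,0, 15,-130,-80,0,0,0]' && python3 - <<'E'
from h import *
p=manip.camera("wrist");save(p,"w10",s=1.5);s=manip.camera("scene");save(s,"s10",(110,130,390,300),2.8)
t=manip.camera("top");save(t,"t10",(60,60,440,250),2)
for th in("air_box","fan_box","lamp_box"):
    for c in(t,s):
        print(th,[(np.round(r["xy"],1),round(r["score"],2)) for r in manip.tip_of(th,c)[:3]])
E
python3 sh.py|head -1
```

```text
clock: 11.78
eef_pos: [415.4, -227.4, 232.4]
eef_rot: [-1.57, 0.001, -2.76]
wrist_force: [-0.4, 0.1, -0.5]
finger_gap: 0.5
air_box [(array([331.9, 210.5]), 0.49)]
air_box [(array([167.5, 223.2]), 0.68)]
fan_box [(array([257.3, 188.3]), 0.95), (array([265.9, 183.7]), 0.57)]
fan_box [(array([175.3, 182.8]), 0.88), (array([320.9, 152.2]), 0.7)]
lamp_box [(array([187.6, 190.4]), 0.97), (array([122.1, 238.8]), 0.92)]
lamp_box [(array([375., 156.]), 0.94), (array([343.1, 200.8]), 0.84)]
12.2333 [ 415.49 -228.17  231.67] [-1.57 -0.   -2.76] [0.13 0.02 0.1 ] 0.3572672823485118 [-0.58  0.13  1.72 -0.    1.29  0.61]
```

View pics/s10.png

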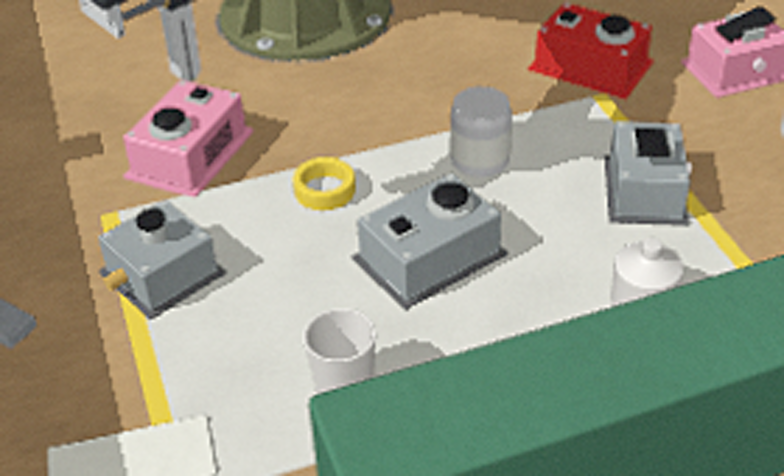

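View pics/w10.png

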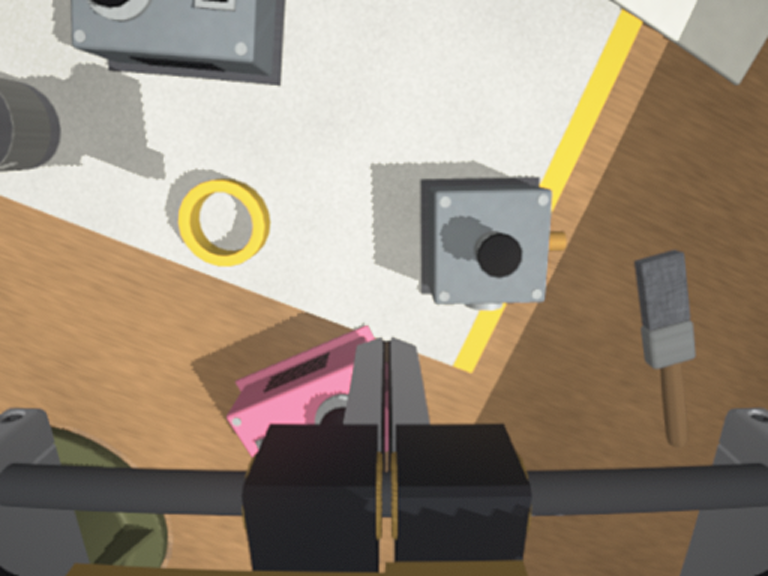

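View pics/t10.png

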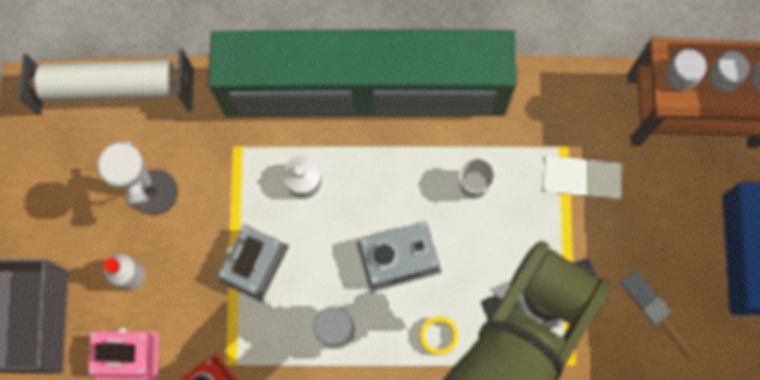

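The plunger now sits low, the rocker is tipped over, the start button and stop key stand up, and the bystanders look where they were. The arm is clear, so I hand in.

```bash
python3 -c "
from cell import manip
print(manip.sign_off()); print(manip.read_state()['wrist_force'])"
```

```text
the job is handed in; nothing more can be done
None
the job is handed in; nothing more can be done
```

I started up the spray bench in the order you gave, pressing only with the closed fingertips, and handed the job in at about 12.2 s.

| Step | Control | What happened |
|---|---|---|
| 1 | Start button on the grey fan box | Pressed to its hard stop (27 N), then released |
| 2 | Raised end of the grey lamp box's rocker | Pushed to its hard stop (about 25 N) |
| 3 | Plunger on the air box | Pushed to its hard stop, fingertips at 82 mm (24 N), which matches fully home |

**Last checks:** In the last pictures the start button and stop key are up, the rocker is tipped over and the plunger sits low. The gripper was clear of everything, with wrist force near zero. The boxes and bystanders look unmoved. I judged that by eye and from rough network positions, and did not measure it closely. I left the pink and red look-alikes alone.

**Disagreements:** The cameras' position estimates differed by up to about 9 mm, so I aimed between them. The fingertips still landed on every control. The joint values can't be read directly, so "fully down" rests on the force rise, the fingertip heights and the pictures.

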